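# Show the press operator the next cut

### The job

Show the press operator the next cut by pointing down with the fingertips: first at the die that made the holes in the sheet on the cutting board, then at the one place in the sheet's two rows that is still uncut, then at the tray that holds the blanks from that die. Hold the fingertips still for about two seconds over the middle of each, some 2 to 3 cm above it; touch and move nothing, and lift the hand well clear between them so that you never point at a wrong die, hole or tray. Finish still pointing at the tray.

Things in the scene. Friction and masses are not known exactly. Their poses are not given: they have to be found in the camera images.
- die_pocket_mid (a point): Clicker die that made the holes: an open black steel band, a rounded rectangle 86 x 66 mm (long side along its x), 32 mm high, with two flat cross bars 36 mm apart. One of four dies in a row on the table, in any place of the row and turned up to 20 degrees. This point is the middle of the die, level with its upper edge; z is up.
- die_small_mid (a point): Another die of the row: the small rounded rectangle, 60 x 44 mm, 32 mm high, one cross bar. Point: its middle at the upper edge.
- die_flap_mid (a point): Another die of the row: D-shaped, 86 x 75 mm, 32 mm high, one cross bar. Point: its middle at the upper edge.
- die_gusset_mid (a point): Another die of the row: eight-sided, 91 x 75 mm, 32 mm high, one cross bar. Point: its middle at the upper edge.
- die_strap_mid (a point): A long narrow die with round ends, 193 x 39 mm, 32 mm high, lying apart from the row to the robot's left. Point: its middle at the upper edge.
- board: Green-topped plywood cutting board, 240 x 270 mm, 50 mm high, to the robot's right, turned up to 7 degrees; origin: middle of its underside. On it a tan leatherboard sheet 204 (x) x 234 (y) x 2.5 mm with two rows of three places of 80 (x) x 60 (y) mm, centres 94 mm apart in x and 72 mm in y. Five are rounded rectangular holes showing the green, one is still solid.
- uncut_mid (a point): The one uncut place of the six in the sheet (any of them): solid tan sheet, 80 x 60 mm, where the other five are holes. This point is its middle, on the sheet's upper face, 52.5 mm above the table; z is up.
- tray_pocket_mid (a point): Tray with the blanks from that die: grey open tray 130 x 96 mm, walls 30 mm high, a stack of tan rounded rectangular blanks 80 x 60 mm in its middle. One of three like trays in a row behind the dies, in any place of the row. This point is the middle of the stack's top, 18.5 mm above the table (11.5 mm below the tray's rim); z is up.
- tray_small_mid (a point): A like tray with small rounded rectangular blanks, 54 x 38 mm. Point: middle of the stack's top, 18.5 mm up.
- tray_flap_mid (a point): A like tray with D-shaped blanks, 80 x 69 mm. Point: middle of the stack's top, 18.5 mm up.
- hole1_mid (a point): One of the five holes already cut in the sheet, 80 x 60 mm. Point: its middle, level with the sheet's upper face.
- hole2_mid (a point): One of the five holes already cut in the sheet, 80 x 60 mm. Point: its middle, level with the sheet's upper face.
- hole3_mid (a point): One of the five holes already cut in the sheet, 80 x 60 mm. Point: its middle, level with the sheet's upper face.
- hole4_mid (a point): One of the five holes already cut in the sheet, 80 x 60 mm. Point: its middle, level with the sheet's upper face.
- hole5_mid (a point): One of the five holes already cut in the sheet, 80 x 60 mm. Point: its middle, level with the sheet's upper face.
Not all that is in view belongs to the job. What is shaped like the part that bears tray_pocket_mid but red or yellow is not meant.

How it is judged:
By the outcome, as a careful person would: the job done as asked, in the order asked, and still so for the second after the job is handed in, with the robot touching nothing.
It also fails if it takes over 54 s, if anything falls off the work surface, if the arm or the gripper's body presses on something with over 40 N, if the wrist force passes 120 N, or if a joint passes its speed limit or range.

### The arm

A 6-joint arm with a two-finger parallel gripper is mounted at the origin on the work surface. World frame = base frame: x ahead of the robot, y to its left, z up, the work surface at z = 0. Lengths are in m, angles in rad, forces in N, time in s.
With the tool pointing down it reaches from about 0.35 to 0.85 m from the base axis. Payload 8.1 kg.
Tool frame: the origin (TCP) lies at the very end of the fingers, on their centre line; the grasp point (between the pads) lies 19 mm behind it (robot.grip_depth is the distance from the TCP to the grasp point, in m); z points along the fingers, y is the line along which they close (so a half turn about z gives the same grasp; the last joint's range is limited). The gripper opens to 93 mm and grips with 3 to 60 N. Pads are 15 mm wide; open, the fingers measure 128 mm over their backs; the gripper's body (75 mm by 188 mm) begins 65 mm behind the grasp point.
Start: joints at [1.255, 0.13, 1.488, -0, 1.523, -0.085], TCP at [0.137, 0.584, 0.196] pointing down, gripper open.
Joint ranges: [-2.96, 2.96], [-0.89, 2.26], [0.02, 2.5], [-1.34, 4.48], [0, 2.73], [-2.66, 2.66]. Speed limits (rad/s): [2.39, 2.39, 2.79, 3.14, 3.14, 3.14].

### API

Orientations are given as a rotation vector (axis times angle).
In Python, from plant import robot gives the robot as it stands. The module is installed in compiled form; this text tells all that it offers.
- The arm moves only by the shell command python3 -m jog 'ROWS' [FORCE]. ROWS is JSON, a list that holds one entry, the list of rows, each a list of 7 numbers: the turn, a rotation vector about the tool's x, y, z in degrees, then the shift along the tool's x, y, z in cm, then the finger opening in cm, from 0 to 9.3. A call has 1 to 5 rows; each row shifts and turns the commanded pose from where the row before left it, along the tool's axes as they then stand; what a row does not reach is not made up. A row lasts 1/12 s, in which the tool goes at most 41.7 mm and 7.16 degrees, less where a joint would pass 70% of its speed; a pose out of reach is approached as far as the arm can. A call is refused whole if a number of a shift passes 4.17 or a number of a turn 7.16, either way. A call with a gripper value outside its range is refused whole. The fingers move at their own pace and stop on an object; FORCE is the grip in N (left out, the last holds). Time passes only in rows, so rows that do not move let the fingers close. It gives the time, the measured TCP pose, the force and the opening at its end, in the units of the state.
- robot.read_state(): the state, without advancing time (a new reading comes with each control period).
- robot.read_camera(name): name is "scene" or "top" or "wrist"; returns a dict with "img" (480x640x3 uint8, red, green, blue), "fx", "fy", "cx", "cy" (pixels), "extrinsics" (4x4, takes a point from camera to world coordinates). Camera axes: x right, y up, looking along -z (the intrinsics and any distortion apply to the point x, -y, -z); pixel columns grow to the right and rows downward; lengths in m; the calibration is good to about 2 mm. A picture is of the moment at which its call begins. There is no depth.
- robot.close_job(): hands the job in, once; it reports no verdict.
Trained networks look in a picture, given as the dict that the camera call returned (one of the last four; its "shot" number tells which), for a name from the list of things; names that differ only in an ending like _2 or _b are one class to them, and where a whole thing is asked for, a point or a joint stands for the part that bears it (a point fixed in the world has none). Each returns a list of dicts, best first, with "confidence" (0 to 1); they miss things now and then, are a little off and sometimes report something else, mostly with a low value. They report only what shows in the picture. A call takes as long as a camera call. They do not tell look-alikes from the thing itself.
- robot.masks_of(picture, label): "pixels" (480x640 bool, what is visible of it) and "point" ([column, row] in pixels, amid what is visible of it).
- robot.pinpoint(picture, label): "point" ([column, row] in pixels: a listed point, or the origin of a listed thing).
The state is a dict: "t": time; "q": joint angles; "dq": joint speeds; "joint_torque": joint torques, N m; "tool_pos": TCP position; "orientation": TCP orientation; "force": force on the tool from outside, world axes, zero at the start; "wrist_torque": the same for the moment, N m; "opening": finger opening in m.
Only numpy, scipy, OpenCV 4.12 (cv2) and the standard library are available. Lean on these libraries where they do the work, as an engineer would, in place of code of your own. Each camera call takes 0.05 s, during which the arm holds its last target. There are 200 camera calls.

## Working session

There is one attempt and no reset: what is moved stays moved. The work goes in short steps, Python scripts to look and compute and a shell command to move; the robot and the scene stay as the last step left them, time stands still between calls to the robot, and variables do not carry over. Pictures are saved under pics/ and viewed, on a budget of 10 in all, crops included, one or two more only if the job needs it, and the job is handed in when it is done.

```bash
mkdir -p pics
cat > h.py <<'E'
import numpy as np, cv2
from plant import robot
from scipy.spatial.transform import Rotation as R
def pix2w(p,uv,z):
    d=np.array([(uv[0]-p["cx"])/p["fx"],-(uv[1]-p["cy"])/p["fy"],-1.]); T=np.array(p["extrinsics"])
    d=T[:3,:3]@d; o=T[:3,3]; return o+d*(z-o[2])/d[2]
def save(p,n): cv2.imwrite("pics/"+n,p["img"][:,:,::-1])
E
python3 - <<'E'
from h import *
Z=dict(die_pocket_mid=.032,die_small_mid=.032,die_flap_mid=.032,die_gusset_mid=.032,die_strap_mid=.032,uncut_mid=.0525,tray_pocket_mid=.0185,tray_small_mid=.0185,tray_flap_mid=.0185,hole1_mid=.0525,board=0)
for c in("top","scene"):
    p=robot.read_camera(c); save(p,c+".png"); print(c,np.round(np.array(p["extrinsics"])[:3,3],3), [k for k in p])
    for n,z in Z.items():
        for r in robot.pinpoint(p,n)[:6]: print(n,round(r["confidence"],2),np.round(r["point"]),np.round(pix2w(p,r["point"],z),3))
s=robot.read_state();print(s["t"],s["tool_pos"],R.from_rotvec(s["orientation"]).as_matrix().round(3),s["opening"])
E
```

```text
top [0.198 0.061 1.561] ['img', 'fx', 'fy', 'cx', 'cy', 'extrinsics', 'shot']
die_pocket_mid 0.96 [194. 242.] [0.423 0.388 0.032]
die_small_mid 0.6 [459. 224.] [ 0.46  -0.305  0.032]
die_small_mid 0.48 [236. 240.] [0.427 0.28  0.032]
die_flap_mid 0.89 [323. 233.] [0.443 0.052 0.032]
die_gusset_mid 0.74 [282. 232.] [0.448 0.158 0.032]
die_strap_mid 0.9 [160. 188.] [0.572 0.482 0.032]
die_strap_mid 0.18 [323. 232.] [0.445 0.051 0.032]
uncut_mid 0.85 [437. 228.] [ 0.447 -0.242  0.052]
uncut_mid 0.49 [459. 194.] [ 0.537 -0.304  0.052]
tray_pocket_mid 0.9 [454. 304.] [ 0.253 -0.285  0.018]
tray_pocket_mid 0.83 [231. 310.] [0.247 0.293 0.018]
tray_pocket_mid 0.73 [320. 177.] [0.597 0.056 0.018]
tray_pocket_mid 0.61 [407. 189.] [ 0.559 -0.175  0.018]
tray_pocket_mid 0.22 [407. 227.] [ 0.457 -0.171  0.018]
tray_small_mid 0.68 [271. 174.] [0.608 0.188 0.018]
tray_small_mid 0.53 [321. 230.] [0.452 0.057 0.018]
tray_small_mid 0.16 [437. 226.] [ 0.457 -0.249  0.018]
tray_flap_mid 0.94 [231. 172.] [0.615 0.296 0.018]
tray_flap_mid 0.44 [433. 188.] [ 0.562 -0.245  0.018]
hole1_mid 0.66 [430. 192.]
[... 397 characters left out ...]
469 0.032]
die_strap_mid 0.32 [236. 306.] [ 0.439 -0.154  0.032]
uncut_mid 0.95 [200. 320.] [ 0.443 -0.232  0.052]
tray_pocket_mid 0.97 [375. 303.] [0.602 0.06  0.018]
tray_pocket_mid 0.91 [332. 195.] [0.251 0.289 0.018]
tray_pocket_mid 0.73 [122. 295.] [ 0.251 -0.291  0.018]
tray_small_mid 0.7 [422. 278.] [0.617 0.19  0.018]
tray_small_mid 0.29 [376. 304.] [0.604 0.058 0.018]
tray_flap_mid 0.81 [451. 258.] [0.617 0.296 0.018]
hole1_mid 0.87 [230. 352.] [ 0.54  -0.236  0.052]
board 0.56 [217. 358.] [ 0.495 -0.237  0.   ]
board 0.53 [452. 257.] [0.605 0.321 0.   ]
1.2 [0.13721823 0.58406756 0.19589959] [[-0.973  0.229 -0.   ]
 [ 0.229  0.973 -0.   ]
 [ 0.    -0.    -1.   ]] 0.0932160669310138
```

View pics/top.png

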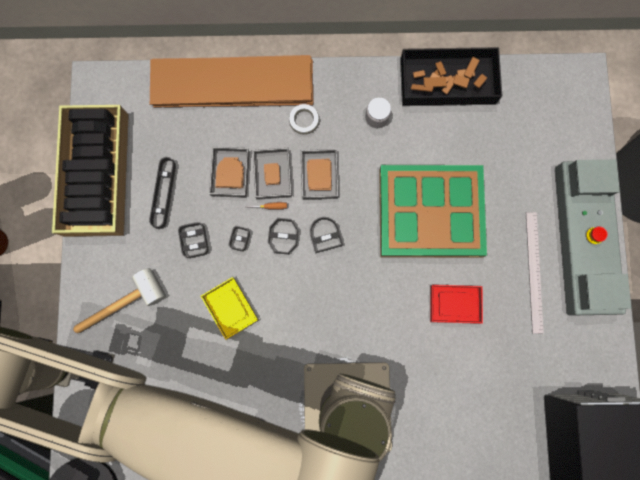

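View pics/scene.png

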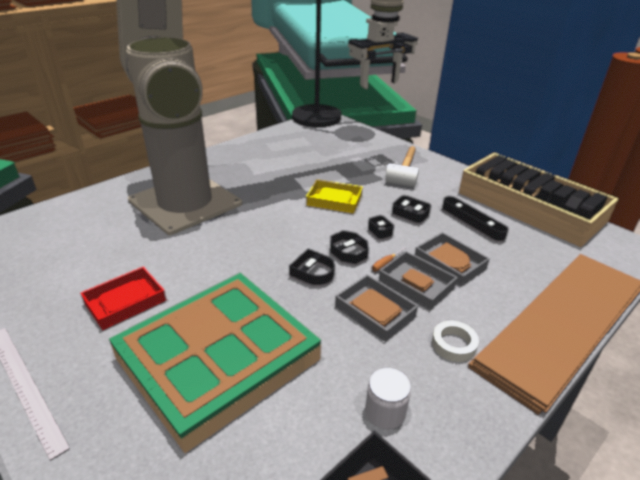

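Top view: the row of dies is, left to right, the two-bar pocket die (194,241), small (240,238), gusset (284,236) and D-shaped flap (326,235). The trays are flap (231,172), small (273,174) and pocket grey (320,175), with yellow (231,308) and red (455,304) decoys. The sheet's solid place is near (434,227), with five green holes around it. I choose (194,241), then (434,227), then (320,175), and check them in a close crop with refined geometry.

```bash
cat > m.py <<'E'
from h import *
def ray(p,uv):
    d=np.array([(uv[0]-p["cx"])/p["fx"],-(uv[1]-p["cy"])/p["fy"],-1.]); T=np.array(p["extrinsics"])
    d=T[:3,:3]@d; return T[:3,3],d/np.linalg.norm(d)
def tri(rs):
    A=sum(np.eye(3)-np.outer(d,d) for o,d in rs); b=sum((np.eye(3)-np.outer(d,d))@o for o,d in rs)
    return np.linalg.solve(A,b)
def green(p,z=.05):
    hsv=cv2.cvtColor(p["img"],cv2.COLOR_RGB2HSV)
    m=cv2.inRange(hsv,(50,90,50),(85,255,255)); n,l,s,c=cv2.connectedComponentsWithStats(m)
    return [(s[i,4],c[i],pix2w(p,c[i],z)) for i in range(1,n) if s[i,4]>150]
E
python3 - <<'E'
from m import *
P={c:robot.read_camera(c) for c in("top","scene")}
for c,p in P.items():
    for a,u,w in green(p): print(c,a,u.round(1),w.round(4))
for n,ref,z in(("die_pocket_mid",(.424,.386),.032),("uncut_mid",(.445,-.237),.0525),("tray_pocket_mid",(.6,.058),.0185)):
    rs=[]
    for c,p in P.items():
        q=[r for r in robot.pinpoint(p,n) if np.hypot(*(pix2w(p,r["point"],z)[:2]-ref))<.03]
        if q: rs.append(ray(p,q[0]["point"]));print(c,pix2w(p,q[0]["point"],z).round(4))
    if len(rs)==2: print(n,tri(rs).round(4))
i=P["top"]["img"][140:265,150:500]
cv2.imwrite("pics/crop.png",cv2.resize(i,None,fx=2.2,fy=2.2,interpolation=cv2.INTER_CUBIC)[:,:,::-1])
E
```

```text
top 2181 [431.9 211.7] [ 0.4912 -0.2318  0.05  ]
top 582 [405.  191.4] [ 0.5462 -0.164   0.05  ]
top 588 [432.8 191.4] [ 0.545  -0.2366  0.05  ]
top 591 [460.3 191.6] [ 0.5434 -0.3083  0.05  ]
top 595 [405.8 226.4] [ 0.4534 -0.1623  0.05  ]
top 616 [461.5 227. ] [ 0.4496 -0.3064  0.05  ]
top 474 [ 17.3 469.3] [-0.1277  0.802   0.05  ]
scene 2064 [286.2  82.3] [-0.455   0.7284  0.05  ]
scene 3232 [366.3 100.7] [-0.1106  0.817   0.05  ]
scene 351 [  6.8 171.7] [-0.3685 -0.3099  0.05  ]
scene 4573 [211.3 365.8] [ 0.5424 -0.2731  0.05  ]
scene 828 [234.5 304.7] [ 0.4508 -0.1629  0.05  ]
scene 1016 [265.6 333.2] [ 0.545  -0.1649  0.05  ]
scene 1122 [162.5 343.7] [ 0.4481 -0.3072  0.05  ]
scene 1190 [230.5 354.5] [ 0.5437 -0.2369  0.05  ]
scene 1391 [191.7 378. ] [ 0.5422 -0.309   0.05  ]
top [0.4323 0.3931 0.032 ]
scene [0.4233 0.3898 0.032 ]
die_pocket_mid [0.4286 0.3893 0.0354]
top [ 0.4565 -0.2387  0.0525]
scene [ 0.4494 -0.23    0.0525]
uncut_mid [ 0.4561 -0.2353  0.0608]
top [0.5978 0.057  0.0185]
scene [0.6066 0.0557 0.0185]
tray_pocket_mid [0.6012 0.0588 0.0124]
```

View pics/crop.png

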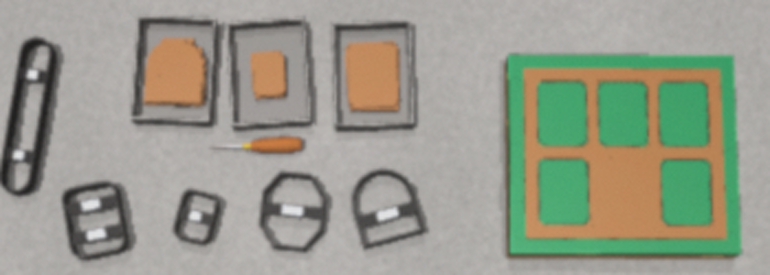

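The crop confirms it: the two-bar rectangle die (97,219), the solid place at lower middle (625,195), and the grey tray with the 80x60 rectangular blanks (373,77). For the uncut place I take the midpoint of its neighbouring holes, (0.4505, -0.235). I move above the die first.

```bash
python3 -m jog '[[[0,0,0,-3.27,-1.23,0,0],[0,0,0,-3.27,-1.23,0,0],[0,0,0,-3.27,-1.23,0,0],[0,0,0,-3.27,-1.23,0,0],[0,0,0,-3.27,-1.23,0,0]]]' && python3 -m jog '[[[0,0,0,-3.27,-1.23,0,0],[0,0,0,-3.27,-1.23,0,0],[0,0,0,-3.27,-1.23,0,0],[0,0,0,-3.27,-1.23,0,0],[0,0,0,-3.27,-1.23,0,0]]]' && python3 -m jog '[[[0,0,0,0,0,0,0],[0,0,0,0,0,0,0],[0,0,0,0,0,0,0]]]'
cat > w.py <<'E'
from m import *; import sys
n,z,f=sys.argv[1],float(sys.argv[2]),sys.argv[3]
s=robot.read_state(); t=np.array(s["tool_pos"]); Rm=R.from_rotvec(s["orientation"]).as_matrix()
p=robot.read_camera("wrist"); save(p,f)
for r in robot.pinpoint(p,n)[:3]:
    w=pix2w(p,r["point"],z); print(round(r["confidence"],2),np.round(r["point"]),w.round(4),"tool shift cm",(Rm.T@(w-t)*100).round(2))
for r in robot.masks_of(p,n)[:2]:
    c=cv2.findContours(r["pixels"].astype(np.uint8),cv2.RETR_EXTERNAL,cv2.CHAIN_APPROX_NONE)[0]
    c=max(c,key=cv2.contourArea); u=cv2.minAreaRect(c); print("mask",round(r["confidence"],2),u,pix2w(p,u[0],z).round(4))
print(s["t"],t.round(4),Rm.round(3).tolist(),s["opening"],np.round(s["force"],1))
E
python3 w.py die_pocket_mid .032 w1.png
```

```text
t: 2.02
tool_pos: [0.2834, 0.4859, 0.1961]
orientation: [0.361, 3.121, 0.0]
force: [0.9, 0.1, -0.1]
opening: 0.0643
t: 2.43
tool_pos: [0.4287, 0.3884, 0.1961]
orientation: [0.362, 3.12, 0.0]
force: [-0.1, 0.3, 1.4]
opening: 0.0312
t: 2.68
tool_pos: [0.4272, 0.3897, 0.1958]
orientation: [-0.363, -3.12, -0.0]
force: [0.3, 0.3, 0.0]
opening: 0.0108
0.93 [331. 223.] [0.4322 0.3956 0.032 ] tool shift cm [-0.36  0.7  16.38]
mask 0.71 ((329.95306396484375, 219.89227294921875), (90.77639770507812, 69.48085021972656), 66.4477310180664) [0.4286 0.3952 0.032 ]
2.6833 [0.4272 0.3897 0.1958] [[-0.973, 0.23, -0.001], [0.23, 0.973, 0.0], [0.001, 0.0, -1.0]] 0.010813525781190573 [0.3 0.3 0. ]
```

View pics/w1.png

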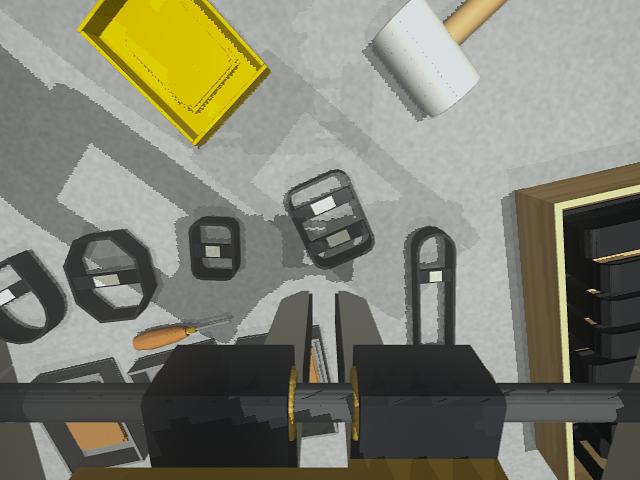

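The wrist picture shows the two-bar die at (329,220), clear of its neighbours. Three views average about (0.429, 0.391). I descend to about 2.5 cm above its edge and hold.

```bash
python3 -m jog '[[[0,0,0,-0.2,0.2,3.5,0],[0,0,0,0,0,3.5,0],[0,0,0,0,0,3.5,0],[0,0,0,0,0,2.4,0],[0,0,0,0,0,1,0]]]'
for i in 1 2 3 4 5 6; do python3 -m jog '[[[0,0,0,0,0,0,0],[0,0,0,0,0,0,0],[0,0,0,0,0,0,0],[0,0,0,0,0,0,0],[0,0,0,0,0,0,0]]]' | egrep "^t:|tool_pos|opening" | tr '\n' ' '; echo; done
python3 - <<'E'
from h import *
for c in("scene","wrist"):
    p=robot.read_camera(c); i=p["img"]
    if c=="scene": i=cv2.resize(i[120:300,320:520],None,fx=3,fy=3)
    cv2.imwrite(f"pics/d_{c}.png",i[:,:,::-1])
E
```

```text
t: 3.25
tool_pos: [0.4263, 0.3899, 0.0523]
orientation: [-0.358, -3.116, 0.007]
force: [-0.0, 0.4, -0.0]
opening: 0.001
t: 3.67 tool_pos: [0.4311, 0.3921, 0.0592] opening: 0.0006 
t: 4.08 tool_pos: [0.4298, 0.391, 0.0569] opening: 0.0003 
t: 4.5 tool_pos: [0.4298, 0.391, 0.0569] opening: 0.0006 
t: 4.92 tool_pos: [0.4299, 0.391, 0.057] opening: 0.0005 
t: 5.33 tool_pos: [0.4298, 0.391, 0.0569] opening: 0.0005 
t: 5.75 tool_pos: [0.4298, 0.391, 0.0569] opening: 0.0011
```

View pics/d_scene.png

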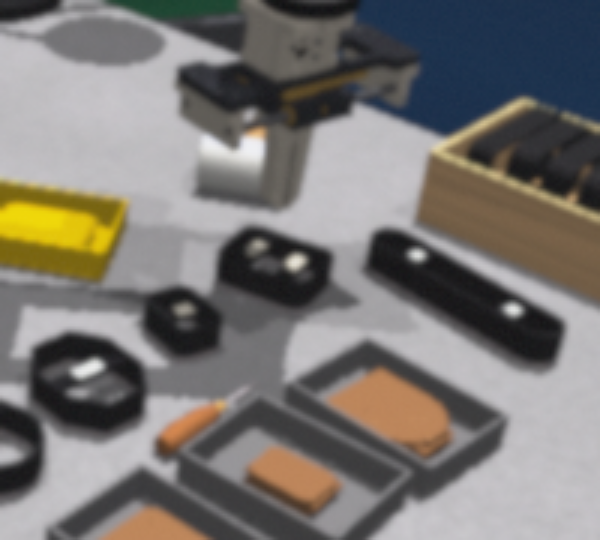

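View pics/d_wrist.png

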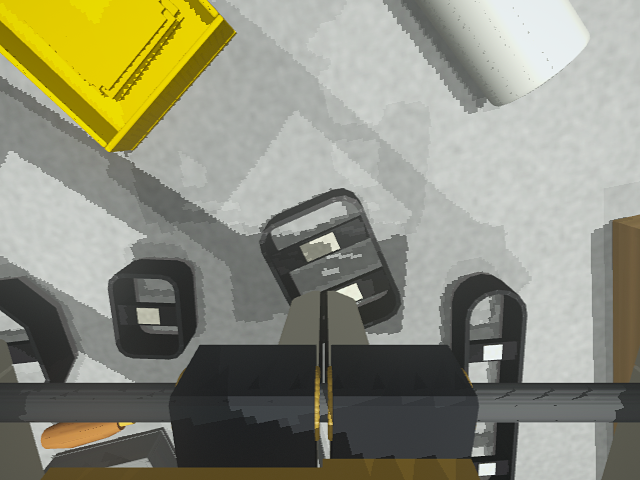

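```bash
python3 w.py die_pocket_mid .032 w2.png
python3 - <<'E'
from m import *
s=robot.read_state(); t=np.array(s["tool_pos"])
for c in("wrist","scene"):
    p=robot.read_camera(c)
    T=np.linalg.inv(np.array(p["extrinsics"]))
    for w in (t,t-[0,0,.025]):
        q=T[:3,:3]@w+T[:3,3]; print(c,w.round(3),(p["cx"]+p["fx"]*q[0]/-q[2]).round(1),(p["cy"]+p["fy"]*-q[1]/-q[2]).round(1))
E
```

```text
0.8 [331. 272.] [0.4298 0.3955 0.032 ] tool shift cm [0.1  0.43 2.49]
mask 0.58 ((328.44140625, 267.31219482421875), (141.25352478027344, 111.33870697021484), 66.94869995117188) [0.4268 0.3944 0.032 ]
5.85 [0.4298 0.391  0.0569] [[-0.973, 0.229, -0.0], [0.229, 0.973, -0.0], [0.0, -0.0, -1.0]] 0.00033635555433303183 [-0.2  0.6 -0. ]
wrist [0.43  0.391 0.057] 324.3 289.9
wrist [0.43  0.391 0.032] 324.2 273.0
scene [0.43  0.391 0.057] 412.6 195.5
scene [0.43  0.391 0.032] 411.3 204.1
```

The tip is within about 4 mm of the die's middle, 25 mm above it, held still for more than 2 s. I lift and go high to the uncut place.

```bash
f='egrep ^t:|tool_pos'; 
python3 -m jog '[[[0,0,0,0,0,-3.5,0],[0,0,0,0,0,-3.5,0],[0,0,0,0,0,-3.5,0],[0,0,0,0,0,-3.5,0],[0,0,0,0,0,0,0]]]' | $f
python3 -m jog '[[[0,0,0,-0.96,-3.55,0,0],[0,0,0,-0.96,-3.55,0,0],[0,0,0,-0.96,-3.55,0,0],[0,0,0,-0.96,-3.55,0,0],[0,0,0,-0.96,-3.55,0,0]]]' | $f
python3 -m jog '[[[0,0,0,-0.96,-3.55,0,0],[0,0,0,-0.96,-3.55,0,0],[0,0,0,-0.96,-3.55,0,0],[0,0,0,-0.96,-3.55,0,0],[0,0,0,-0.96,-3.55,0,0]]]' | $f
python3 -m jog '[[[0,0,0,-0.96,-3.55,0,0],[0,0,0,-0.96,-3.55,0,0],[0,0,0,-0.96,-3.55,0,0],[0,0,0,-0.96,-3.55,0,0],[0,0,0,-0.96,-3.55,0,0]]]' | $f
python3 -m jog '[[[0,0,0,-0.96,-3.55,0,0],[0,0,0,-0.96,-3.55,0,0],[0,0,0,0,0,0,0],[0,0,0,0,0,0,0],[0,0,0,0,0,0,0]]]' | $f
python3 -m jog '[[[0,0,0,0,0,0,0],[0,0,0,0,0,0,0],[0,0,0,0,0,0,0]]]' | $f
python3 w.py uncut_mid .0525 w3.png
python3 - <<'E'
from m import *
for a,u,w in green(robot.read_camera("wrist")): print(a,u.round(),w.round(4))
E
```

```text
t: 6.52
tool_pos: [0.4331, 0.3936, 0.2062]
t: 6.93
tool_pos: [0.4357, 0.2058, 0.1968]
t: 7.35
tool_pos: [0.4418, 0.0218, 0.197]
t: 7.77
tool_pos: [0.4479, -0.1622, 0.197]
t: 8.18
tool_pos: [0.4505, -0.2335, 0.1966]
t: 8.43
tool_pos: [0.451, -0.2328, 0.1971]
0.84 [322. 225.] [ 0.4507 -0.2348  0.0525] tool shift cm [-1.000e-02 -2.000e-01  1.446e+01]
mask 0.98 ((323.17926025390625, 222.22781372070312), (85.73129272460938, 67.66896057128906), 78.36637115478516) [ 0.4486 -0.233   0.0525]
mask 0.51 ((267.99139404296875, 317.85345458984375), (53.971256256103516, 58.23215103149414), 79.50852966308594) [ 0.531  -0.3083  0.0525]
8.4333 [ 0.451  -0.2328  0.1971] [[-0.974, 0.227, 0.0], [0.227, 0.974, -0.0], [-0.0, -0.0, -1.0]] 0.0006072939068037673 [-0.5 -0.4 -0.1]
13247 [339. 203.] [ 0.4351 -0.2154  0.05  ]
5422 [402. 206.] [ 0.4506 -0.1606  0.05  ]
4973 [247. 237.] [ 0.447  -0.3055  0.05  ]
4297 [416. 299.] [ 0.5451 -0.1628  0.05  ]
1722 [351. 301.] [ 0.5329 -0.2251  0.05  ]
2348 [265. 315.] [ 0.5288 -0.3119  0.05  ]
```

View pics/w3.png

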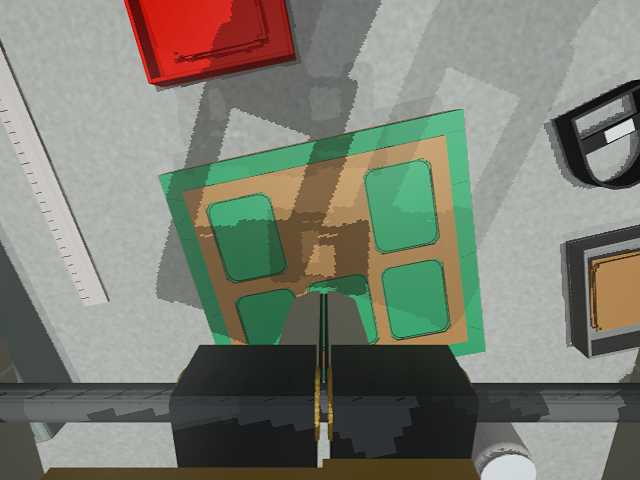

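The solid place is at (322,225), between the holes at (402,206) and (247,237). The midpoint agrees within 2 mm. I descend 12 cm and hold.

```bash
f='egrep ^t:|tool_pos'; 
python3 -m jog '[[[0,0,0,0,-0.1,3.2,0],[0,0,0,0,0,3.2,0],[0,0,0,0,0,3,0],[0,0,0,0,0,1.8,0],[0,0,0,0,0,0.8,0]]]' | $f
for i in 1 2 3 4 5 6 7; do python3 -m jog '[[[0,0,0,0,0,0,0],[0,0,0,0,0,0,0],[0,0,0,0,0,0,0],[0,0,0,0,0,0,0],[0,0,0,0,0,0,0]]]' | $f | tr '\n' ' '; echo; done
python3 w.py uncut_mid .0525 w4.png
python3 - <<'E'
from h import *
save(robot.read_camera("scene"),"u_scene.png")
E
```

```text
t: 9.05
tool_pos: [0.4483, -0.2333, 0.0734]
t: 9.47 tool_pos: [0.4515, -0.2354, 0.0786] 
t: 9.88 tool_pos: [0.4504, -0.2347, 0.0769] 
t: 10.3 tool_pos: [0.4504, -0.2347, 0.0769] 
t: 10.72 tool_pos: [0.4504, -0.2348, 0.0769] 
t: 11.13 tool_pos: [0.4504, -0.2348, 0.0769] 
t: 11.55 tool_pos: [0.4504, -0.2347, 0.0769] 
t: 11.97 tool_pos: [0.4504, -0.2347, 0.0769] 
0.63 [326. 271.] [ 0.4489 -0.2331  0.0525] tool shift cm [0.18 0.12 2.44]
mask 0.9 ((325.73077392578125, 269.6538391113281), (124.33763122558594, 103.15708923339844), 78.69007110595703) [ 0.4483 -0.2333  0.0525]
11.9667 [ 0.4504 -0.2347  0.0769] [[-0.973, 0.229, 0.0], [0.229, 0.973, 0.0], [-0.0, 0.0, -1.0]] 0.00022222824007258176 [-0.7  0.  -0.3]
```

View pics/u_scene.png

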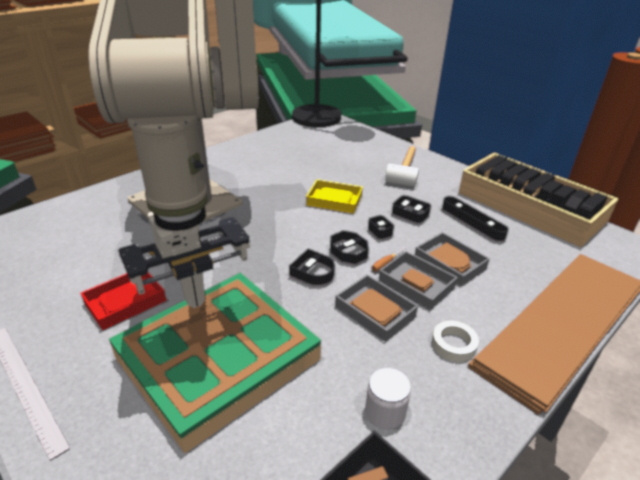

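The fingertips (197,305) point over the solid place (200,320). I lift and go to the grey tray.

```bash
f='egrep ^t:|tool_pos'; 
python3 -m jog '[[[0,0,0,0,0,-3.3,0],[0,0,0,0,0,-3.3,0],[0,0,0,0,0,-3.3,0],[0,0,0,0,0,-2.1,0],[0,0,0,0,0,0,0]]]' | $f
python3 -m jog '[[[0,0,0,-0.88,3.54,0,0],[0,0,0,-0.88,3.54,0,0],[0,0,0,-0.88,3.54,0,0],[0,0,0,-0.88,3.54,0,0],[0,0,0,-0.88,3.54,0,0]]]' | $f
python3 -m jog '[[[0,0,0,-0.88,3.54,0,0],[0,0,0,-0.88,3.54,0,0],[0,0,0,-0.88,3.54,0,0],[0,0,0,-0.88,3.54,0,0],[0,0,0,0,0,0,0]]]' | $f
python3 -m jog '[[[0,0,0,0,0,0,0],[0,0,0,0,0,0,0],[0,0,0,0,0,0,0],[0,0,0,0,0,0,0]]]' | $f
python3 w.py tray_pocket_mid .0185 w5.png
```

```text
t: 12.58
tool_pos: [0.4531, -0.2365, 0.2032]
t: 13.0
tool_pos: [0.5339, -0.0709, 0.196]
t: 13.42
tool_pos: [0.6014, 0.0631, 0.1953]
t: 13.75
tool_pos: [0.6001, 0.056, 0.1969]
0.98 [335. 221.] [0.607  0.0654 0.0185] tool shift cm [-0.46  1.08 17.84]
mask 0.92 ((328.2901306152344, 218.0957794189453), (134.1178436279297, 103.4432144165039), 76.26373291015625) [0.6029 0.0598 0.0185]
13.75 [0.6001 0.056  0.1969] [[-0.973, 0.23, -0.0], [0.23, 0.973, -0.0], [0.0, -0.0, -1.0]] 0.00019339603922959275 [ 0.2 -0.5 -1.1]
```

View pics/w5.png

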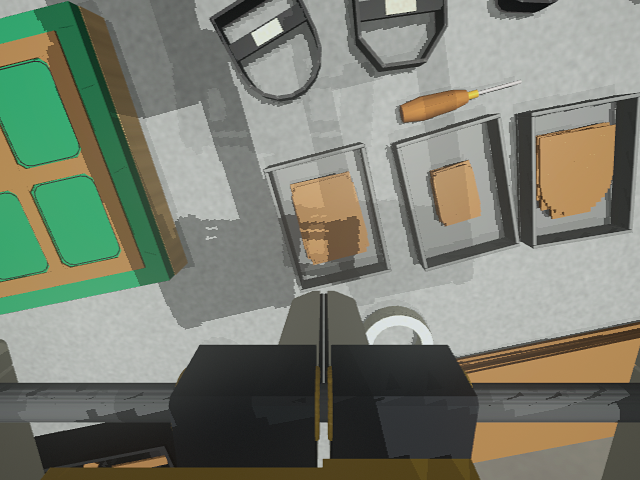

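The grey tray with the plain rectangular blanks is at (329,218), clear of the small-blank tray at (455,192). The middle is about (0.602, 0.059). I descend 15.2 cm and hold.

```bash
f='egrep ^t:|tool_pos'; 
python3 -m jog '[[[0,0,0,-0.1,0.3,3.8,0],[0,0,0,0,0,3.8,0],[0,0,0,0,0,3.8,0],[0,0,0,0,0,2.6,0],[0,0,0,0,0,1.2,0]]]' | $f
for i in 1 2 3 4 5 6 7; do python3 -m jog '[[[0,0,0,0,0,0,0],[0,0,0,0,0,0,0],[0,0,0,0,0,0,0],[0,0,0,0,0,0,0],[0,0,0,0,0,0,0]]]' | $f | tr '\n' ' '; echo; done
python3 w.py tray_pocket_mid .0185 w6.png
python3 - <<'E'
from h import *
save(robot.read_camera("scene"),"t_scene.png")
E
```

```text
t: 14.32
tool_pos: [0.5987, 0.0594, 0.0401]
t: 14.73 tool_pos: [0.6039, 0.06, 0.0474] 
t: 15.15 tool_pos: [0.602, 0.06, 0.0449] 
t: 15.57 tool_pos: [0.602, 0.06, 0.0449] 
t: 15.98 tool_pos: [0.6021, 0.06, 0.0449] 
t: 16.4 tool_pos: [0.6021, 0.06, 0.0449] 
t: 16.82 tool_pos: [0.6021, 0.06, 0.0449] 
t: 17.23 tool_pos: [0.6021, 0.06, 0.045] 
0.85 [331. 275.] [0.6048 0.0637 0.0185] tool shift cm [-0.18  0.43  2.65]
mask 0.88 ((318.62652587890625, 264.1632995605469), (200.07505798339844, 176.66221618652344), 77.69197845458984) [0.5962 0.0578 0.0185]
17.2333 [0.6021 0.06   0.045 ] [[-0.973, 0.229, 0.0], [0.229, 0.973, -0.0], [-0.0, -0.0, -1.0]] 0.0003591920960125301 [-0.1  0.7  1.2]
```

View pics/t_scene.png

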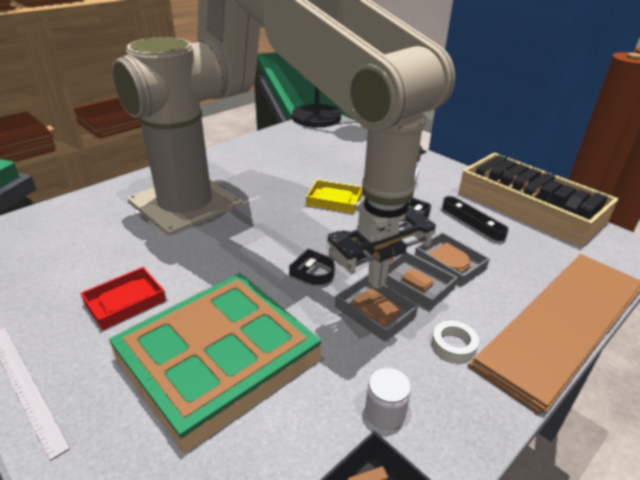

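The fingertips (378,287) stand over the middle of the stack, (376,303), about 26 mm above it. Nothing has moved and no contact force shows.

```bash
python3 -c "
from plant import robot
print(robot.close_job())"
```

```text
the job is handed in; nothing more can be done
None
```

I pointed at all three places in the order asked, with the gripper closed, and handed the job in still pointing at the tray. It took about 17 s in all. The hand was lifted to about 0.20 m between points.

| Place | Fingertip position (m) | Height above it | Hold time |
|---|---|---|---|
| Two-bar pocket die | (0.430, 0.391) | about 25 mm | over 2 s |
| Uncut middle place of the near row | (0.450, -0.235) | about 24 mm | over 2 s |
| Grey tray with the 80 x 60 mm blanks | (0.602, 0.060) | about 26 mm | over 2 s, and still there |

**Checks that agreed:** The pictures show the fingertips over the chosen targets. Force readings stayed near zero, and the scene pictures show nothing moved. The last wrist measurements put the tip about 4 mm off the middle of the die, 2 mm off the uncut place and 5 mm off the tray.

**Checks that disagreed:**
- **Camera views:** they differ from one another by several millimetres; for the uncut place they were up to about 1 cm apart. I placed it by its neighbouring holes instead.
- **Height by triangulation:** this came out 3 to 8 mm off the stated heights, so I used the stated ones.
- **Tray:** the close view's mask covered the whole tray and was off by about 6 mm.

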